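Feel for the fuller tin and pour the baking weights

TASK

One of the two green tins holds four ceramic baking balls, the other only one. Lift a tin clear of its mat by its slanted handle, tip it slowly about 15 to 20 degrees and hold it so for a second to feel how much rolls inside; when you know which tin is the fuller, pour all its balls slowly into the white baking dish. Keep the single ball in the other tin, leave both tins standing upright on the two cork mats (either tin on either mat), and do not disturb the vase, books or bowl.

Things in the scene. Friction and masses are not known exactly. Their poses are not given: they have to be found in the camera images.
- tin_a_centre (a point): First of two identical opaque green tins, closed, fixed lid: 170 long (x) x 90 wide (y) x 100 mm high; this point is its centre, 50 mm above the underside. Axes: x to the spout end (away from the robot at the start), z up. Empty it weighs 0.24 to 0.51 kg (hidden, so total weight alone need not tell the fill); its own centre of mass is 2 mm to -x of this point and 7 mm above it.
- tin_a_grip (a point): Grip point of that tin's handle: a flat wooden board 12 mm thick, 44 mm wide (along y), 75 mm long, rising from the lid and leaning 30 degrees back (to -x). Pinch its two broad faces, the tool leaning 30 degrees back in line with the board. The point is 55 mm up the board, 37.5 mm behind (-x) and 97.6 mm above the tin's centre. Axes: the tin's, not the board's.
- tin_a_floor: Inner floor plate, part of that tin, where its balls lie (38 mm, 70 g each; 4 in the fuller tin, two abreast, 1 in the other). Top face 6 mm above the tin's underside, flat from the back wall (x = -82 mm) to x = +20, then a 30 degree ramp up to the spout lip. Balls roll freely, stay in below 30 degrees nose-down and pour out at 55 to 65. Origin: 3 mm above the underside.
- tin_a_flap (a joint): Brass flap over that tin's spout, hinged at the top of the +x end, 52 mm long: 0 closed, swings outward by itself (up to 1.9 rad) when the nose dips; nothing to operate. The spout is as wide as the tin; its lip is 85 mm ahead (+x) of the tin's centre and 42 mm above the underside.
- tin_b_centre (a point): Centre of the second tin, identical to the first in size, look and axes, with its own hidden weight.
- tin_b_grip (a point): Grip point on the second tin's handle board, as on the first tin.
- tin_b_floor: Inner floor plate of the second tin, as in the first tin.
- tin_b_flap (a joint): Spout flap of the second tin, as on the first tin.
- mat_a: Cork mat 190 x 110 x 4 mm, fixed, on the grey runner 3 mm thick; a tin stands on each, either tin may go on either mat. Origin: centre of its underside (3 mm above the counter); x along its 190 mm side, in the direction a tin's spout points at the start.
- mat_b: Cork mat 190 x 110 x 4 mm, fixed, on the grey runner 3 mm thick; a tin stands on each, either tin may go on either mat. Origin: centre of its underside (3 mm above the counter); x along its 190 mm side, in the direction a tin's spout points at the start.
- runner: Grey runner 220 x 360 x 3 mm, fixed on the counter under the two mats. Origin: centre of its underside.
- dish: White ceramic baking dish with blue rim, open, 250 (x) x 220 (y) x 55 mm high, walls 7 mm, floor 7 mm, small lugs 28 mm beyond its x ends; fixed on the counter. Origin: centre of its underside.
- vase: Dark vase 92 mm across, 160 mm high, loose bystander. Origin: centre of its underside.
- books: Two books lying stacked, 150 x 210 x 46 mm, loose bystander. Origin: centre of the underside.
- bowl: Turned wooden bowl 120 mm across, 50 mm high, loose bystander. Origin: centre of its underside.
There are look-alikes about, which are no part of the job. Leave any orange or red look-alike of the mat_a alone.

How it is judged (in metres and radians):
On the way, in this order (a step that is already met when the one before it is completed fails the run):
1. a tin is lifted clear of its mat and tipped 10 to 26 degrees from upright, and held so for half a second (((height (world z) of tin_a_centre above 0.075 m and angle between tin_a_centre's own z axis and vertical between 0.17 and 0.45 rad) or (height (world z) of tin_b_centre above 0.075 m and angle between tin_b_centre's own z axis and vertical between 0.17 and 0.45 rad))), for 0.5 s.
2. all four balls of the fuller tin, and no other, lie in the dish (contact force between dish and anything else between 2.4 and 3.1 N), for 0.2 s.
At the end, for the whole second after the job is handed in: The four balls of the fuller tin lie in the dish (load 2.4 to 3.1 N), that tin is empty and the other still holds its one ball on its floor; each tin stands upright (within 3.4 degrees) on a cork mat of its own, its centre within 40 mm of the mat's centre, released (all of step 2 and ((contact force between tin_a_floor and anything else below 0.2 N and contact force between tin_b_floor and anything else between 0.35 and 1 N) or (contact force between tin_b_floor and anything else below 0.2 N and contact force between tin_a_floor and anything else between 0.35 and 1 N)) and (((horizontal distance between tin_a_centre and mat_a below 0.04 m and height (world z) of tin_a_centre below 0.065 m and angle between tin_a_centre's own z axis and vertical below 0.06 rad) and (horizontal distance between tin_b_centre and mat_b below 0.04 m and height (world z) of tin_b_centre below 0.065 m and angle between tin_b_centre's own z axis and vertical below 0.06 rad)) or ((horizontal distance between tin_a_centre and mat_b below 0.04 m and height (world z) of tin_a_centre below 0.065 m and angle between tin_a_centre's own z axis and vertical below 0.06 rad) and (horizontal distance between tin_b_centre and mat_a below 0.04 m and height (world z) of tin_b_centre below 0.065 m and angle between tin_b_centre's own z axis and vertical below 0.06 rad))) and velocity of joint each of tin_a_flap, tin_b_flap below 0.3 rad/s); the robot touches nothing.
It fails at once if a tin is swung or jerked faster than 2.5 rad/s instead of tilted slowly (angular speed of any of tin_a, tin_b above 2.5 rad/s).
It fails at once if the vase is shoved more than 25 mm (distance of vase from where it was at the start of the episode above 0.025 m).
It fails at once if the books is shoved more than 25 mm (distance of books from where it was at the start of the episode above 0.025 m).
It fails at once if the bowl is shoved more than 25 mm (distance of bowl from where it was at the start of the episode above 0.025 m).
It also fails if it takes over 72 s, if anything falls off the work surface, if the arm or the gripper's body presses on something with over 40 N, if the wrist force passes 120 N, or if a joint passes its speed limit or range.

ROBOT

A 6-joint arm with a two-finger parallel gripper is mounted at the origin on the work surface. World frame = base frame: x ahead of the robot, y to its left, z up, the work surface at z = 0. Lengths are in mm, angles in rad, forces in N, time in s.
With the tool pointing down it reaches from about 275 to 750 mm from the base axis. Payload 10.2 kg.
Tool frame: the origin (TCP) lies midway between the tips of the shut fingers; the grasp point (between the pads) lies 19 mm behind it; z points along the fingers, y is the line along which they close (so a half turn about z gives the same grasp; the last joint's range is limited). The gripper opens to 85 mm and grips with 20 to 120 N. Pads are 22 mm wide; open, the fingers measure 114 mm over their backs; the gripper's body (76 mm by 85 mm) begins 54 mm behind the grasp point. The pads swing forward as they close: fully open they stand 13 mm farther back than shut.
Start: joints at [-1.486, 0.313, 1.498, -0, 1.331, -0.223], TCP at [159.043, -500.337, 231.294] pointing down, gripper open.
Joint ranges: [-2.94, 2.94], [-0.97, 2.17], [0.19, 2.56], [-1.23, 4.37], [0.02, 3.11], [-2.88, 2.88]. Speed limits (rad/s): [2.39, 2.39, 3.01, 3.14, 3.14, 3.14].

INTERFACE

Orientations are given as a unit quaternion [w, x, y, z].
In Python, from rig import sense, capture, finish_job, find_in, place_of gives the robot as it stands. The module is installed in compiled form; this text tells all that it offers.
- The arm moves only by the shell command python3 -m jog 'ROWS' [FORCE]. ROWS is JSON, a list of rows, each an object of numbers: "tx", "ty", "tz": the shift along the tool's x, y, z in mm; "ax", "ay", "az": the turn, a rotation vector about the tool's x, y, z in rad; "jaw": the closure, from -1 (fully open) to 1 (shut), so that 0 is half open. In form: [{"tx": .., "ty": .., "tz": .., "ax": .., "ay": .., "az": .., "jaw": ..}, ...]. A call has 1 to 5 rows; each row shifts and turns the commanded pose from where the row before left it, along the tool's axes as they then stand; what a row does not reach is not made up. A row lasts 1/8 s, in which the tool goes at most 62.5 mm and 10.7 degrees, less where a joint would pass 70% of its speed; a pose out of reach is approached as far as the arm can. A call with a gripper value outside its range is refused whole. The fingers move at their own pace and stop on an object; FORCE is the grip in N (left out, the last holds). Time passes only in rows, so rows that do not move let the fingers close. It gives the time, the measured TCP pose, the force, the opening and the grip force at its end, in the units of the state.
- sense(): the state, without advancing time (a new reading comes with each control period).
- capture(name): name is "scene" or "top"; returns a dict with "color" (400x640x3 uint8, red, green, blue), "depth" (400x640 float32, mm along the optical axis (not along the pixel's ray), 0 where there is no reading), "fx", "fy", "cx", "cy" (pixels), "k1" (the pictures are not rectified: a ray, as slopes to the right and down, at radius r is drawn at 1 + k1 r^2 times it, then the intrinsics apply), "camera_from_world" (4x4, takes a point from world to camera coordinates). Camera axes: x right, y up, looking along -z (the intrinsics and any distortion apply to the point x, -y, -z); pixel columns grow to the right and rows downward; lengths in mm; the calibration is good to about 2 mm. A picture is of the moment at which its call begins.
- finish_job(): hands the job in; it is judged then, once.
Trained networks look in the newest picture that a camera, given by its name, has taken for a name from the list of things; names that differ only in an ending like _2 or _b are one class to them, and where a whole thing is asked for, a point or a joint stands for the part that bears it (a point fixed in the world has none). Each returns a list of dicts, best first, with "conf" (0 to 1); they miss things now and then, are a little off and sometimes report something else, mostly with a low value. They report only what shows in the picture. A call takes as long as a camera call. They do not tell look-alikes from the thing itself.
- find_in(query, camera): "centre" ([column, row] in pixels, amid what is visible of it).
- place_of(query, camera): "centre" ([column, row] in pixels: a listed point, or the origin of a listed thing).
The state is a dict: "time_s": time; "joints": joint angles; "dq": joint speeds; "tau": joint torques, N m; "eef_pos": TCP position; "ee_rot": TCP orientation; "force": force on the tool from outside, world axes, zero at the start; "wrist_torque": the same for the moment, N m; "grip_width": opening from 0.0 (shut) to 1.0 (fully open); "grip_force": force on a finger pad.
Only numpy, scipy, OpenCV 4.12 (cv2) and the standard library are available. Lean on these libraries where they do the work, as an engineer would, in place of code of your own. Each camera call takes 0.05 s, during which the arm holds its last target. There are 200 camera calls.

## Working session

There is one attempt and no reset: what is moved stays moved. The work goes in short steps, Python scripts to look and compute and a shell command to move; the robot and the scene stay as the last step left them, time stands still between calls to the robot, and variables do not carry over. Pictures are saved under pics/ and viewed, at most 10 in all, crops included, and the job is handed in when it is done.

```bash
mkdir -p pics
cat > h.py <<'E'
import numpy as np, cv2
from rig import sense, capture, finish_job, find_in, place_of
def pix2world(c, uv, z=None, depth=None):
    x=(uv[0]-c['cx'])/c['fx']; y=(uv[1]-c['cy'])/c['fy']
    a,b=x,y
    for _ in range(20):
        s=1+c['k1']*(a*a+b*b); a,b=x/s,y/s
    d=np.array([a,-b,-1.]); T=np.linalg.inv(c['camera_from_world'])
    o=T[:3,3]; w=T[:3,:3]@d
    t=(z-o[2])/w[2] if z is not None else depth
    return o+t*w
E
python3 - <<'E'
from h import *
for n in ("top","scene"):
    c=capture(n); cv2.imwrite(f'pics/{n}0.png',c['color'][:,:,::-1])
    print(n,np.linalg.inv(c['camera_from_world'])[:3,3].round(0))
    for q,z in (("tin_a_centre",57),("tin_a_grip",154.6),("mat_a",3),("dish",0),("vase",0),("books",0),("bowl",0),("runner",0)):
        for r in place_of(q,n)[:4]:
            print(q,r['conf'],np.round(r['centre']),pix2world(c,r['centre'],z).round(0))
print(sense())
E
```

```text
top [ 244.    3. 1359.]
tin_a_centre 0.82 [280. 199.] [504. 140.  57.]
tin_a_grip 0.75 [273. 206.] [462. 146. 155.]
tin_a_grip 0.34 [216. 183.] [508. 322. 155.]
mat_a 0.8 [230. 180.] [559. 316.   3.]
mat_a 0.71 [280. 200.] [510. 143.   3.]
mat_a 0.63 [139. 247.] [305. 570.   3.]
mat_a 0.57 [212. 292.] [194. 317.   3.]
dish 0.9 [384. 206.] [ 533. -198.    0.]
dish 0.38 [283. 201.] [510. 134.   0.]
vase 0.97 [183. 170.] [572. 477.   0.]
books 0.92 [492. 219.] [ 531. -550.    0.]
bowl 0.71 [180. 170.] [573. 488.   0.]
bowl 0.64 [340. 128.] [785. -24.   0.]
runner 0.81 [255. 192.] [530. 230.   0.]
scene [1241.  700. 1188.]
tin_a_centre 0.73 [361. 234.] [496. 149.  57.]
tin_a_grip 0.95 [368. 209.] [473. 150. 155.]
tin_a_grip 0.75 [410. 251.] [519. 332. 155.]
mat_a 0.91 [505. 282.] [323. 563.   3.]
mat_a 0.71 [453. 218.] [206. 309.   3.]
mat_a 0.71 [374. 266.] [533. 229.   3.]
mat_a 0.64 [356. 248.] [515. 147.   3.]
dish 0.98 [277. 200.] [ 531. -196.    0.]
vase 0.68 [437. 316.] [549. 469.   0.]
vase 0.53 [375. 265.] [526. 228.   0.]
vase 0.23 [277. 196.] [ 519. -207.    0.]
books 0.7 [218. 157.] [ 526. -530.    0.]
bowl 0.88 [255. 276.] [797. -17.   0.]
runner 0.6 [376. 260.] [510. 220.   0.]
{'time_s': 0.9, 'joints': array([-1.48637559e+00,  3.12883462e-01,  1.49767215e+00, -2.04062051e-05,
        1.33097676e+00, -2.23387133e-01]), 'dq': array([ 0.00229785,  0.00254301,  0.00019265,  0.00078194, -0.00158546,
       -0.00019834]), 'tau': array([-1.48899697e-03, -4.12166154e+01, -2.59890997e+01, -2.73084152e-04,
        4.95560216e-04,  1.01411811e-05]), 'eef_pos': array([ 159.0510637 , -500.34922387,  231.3131368 ]), 'ee_rot': array([ 2.93772822e-05,  9.88179776e-01,  1.53299475e-01, -1.19796637e-05]), 'force': array([-0.65583916, -0.33434412, -0.88463563]), 'wrist_torque': array([0.05082317, 0.02755739, 0.01797204]), 'grip_force': 0.0, 'grip_width': 0.99766836819878}
```

Run:
```python
import cv2
a=cv2.imread('pics/top0.png'); b=a[100:260,140:440]; cv2.imwrite('pics/c1.png',cv2.resize(b,(800,427),interpolation=cv2.INTER_CUBIC))
a=cv2.imread('pics/scene0.png')[120:340,200:500]; cv2.imwrite('pics/c2.png',cv2.resize(a,(800,587),interpolation=cv2.INTER_CUBIC))
```

```text
(no output)
```

View pics/c1.png

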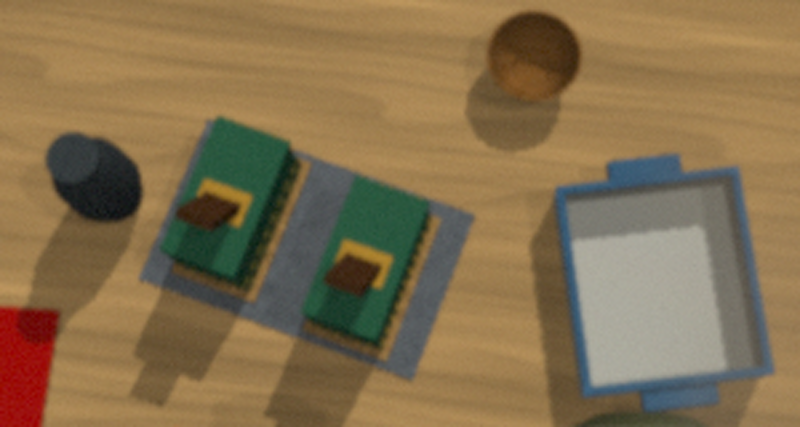

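View pics/c2.png

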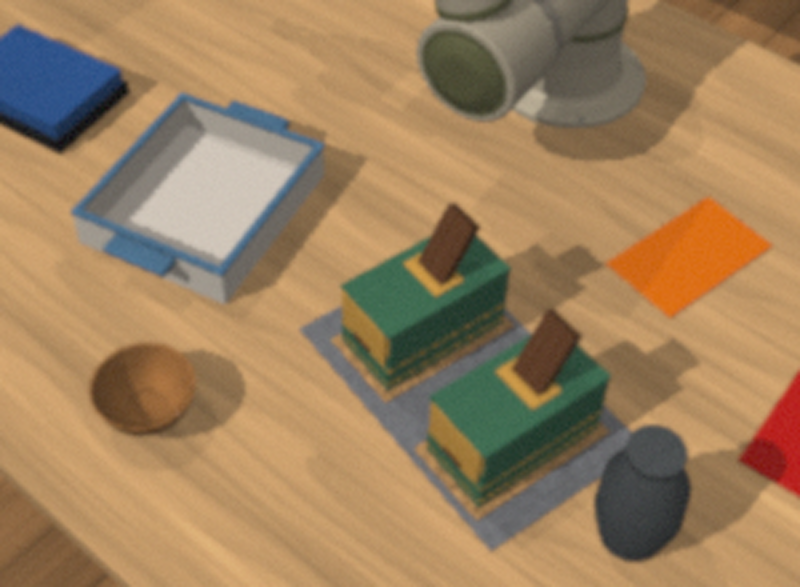

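```bash
cat >> h.py <<'E'
def cloud(c):
    v,u=np.mgrid[0:400,0:640].astype(float)
    x=(u-c['cx'])/c['fx']; y=(v-c['cy'])/c['fy']; a,b=x.copy(),y.copy()
    for _ in range(20):
        s=1+c['k1']*(a*a+b*b); a,b=x/s,y/s
    d=c['depth']; P=np.stack([a*d,-b*d,-d,np.ones_like(d)],-1)
    W=P@np.linalg.inv(c['camera_from_world']).T
    W[d==0]=np.nan
    return W[...,:3]
E
python3 - <<'E'
from h import *
for n in ("top","scene"):
    c=capture(n); W=cloud(c); z=W[...,2]; x=W[...,0]; y=W[...,1]
    hsv=cv2.cvtColor(c['color'],cv2.COLOR_RGB2HSV); H,S,V=[hsv[...,i] for i in range(3)]
    dark=None
    for nm,(x0,x1,y0,y1) in dict(A=(400,640,50,215),B=(420,680,225,420)).items():
        box=(x>x0)&(x<x1)&(y>y0)&(y<y1)
        m=box&(z>97)&(z<117)
        k=cv2.morphologyEx(m.astype(np.uint8),cv2.MORPH_OPEN,np.ones((3,3)))
        _,lab,st,_=cv2.connectedComponentsWithStats(k); k=lab==1+np.argmax(st[1:,4])
        pts=W[k][:,:2].astype(np.float32); r=cv2.minAreaRect(pts)
        print(n,nm,'lid',m.sum(),np.round(r[0],1),np.round(r[1],1),round(r[2],1),'z',np.median(z[k]).round(1))
        h=box&(z>135)&(z<185)
        print('  handle',h.sum(),W[h].mean(0).round(1),W[h].max(0).round(0))
    box=(x>350)&(x<720)&(y>-380)&(y<-40)&(z>40)&(z<70)
    r=cv2.minAreaRect(W[box][:,:2].astype(np.float32)); print(n,'dish',np.round(r[0],1),np.round(r[1],1),r[2])
    f=(x>480)&(x<580)&(y>-230)&(y<-160); print('floor',np.nanmedian(z[f]))
    f=(abs(z)<8)&(V<140)&(S<90)&(x>380)&(x<700)&(y>20)&(y<420); r=cv2.minAreaRect(W[f][:,:2].astype(np.float32)); print('runner',f.sum(),r)
E
```

```text
top A lid 1481 [502.2 145.5] [ 92.5 173.2] 77.0 z 106.5
  handle 160 [463.2 153.5 164.2] [486. 178. 183.]
top B lid 1484 [555.5 314.9] [ 93.8 177.3] 76.5 z 106.9
  handle 167 [514.7 321.6 163.6] [540. 347. 184.]
top dish [ 527.8 -200.7] [306.3 223.8] 13.555953979492188
floor 6.3510188647989025
runner 2532 ((529.0301513671875, 230.16030883789062), (363.13494873046875, 222.74864196777344), 76.59568786621094)
scene A lid 1222 [502.5 143. ] [ 95.6 178.1] 76.4 z 107.5
  handle 260 [468.4 153.5 159.1] [491. 176. 182.]
scene B lid 1437 [554.2 312. ] [ 94.8 175.3] 77.0 z 107.9
  handle 313 [518.9 323.5 159.2] [541. 347. 181.]
scene dish [ 527.4 -204.5] [312.  228.1] 13.39506721496582
floor 8.04266508939645
runner 1803 ((503.6352844238281, 216.22467041015625), (392.81005859375, 258.01654052734375), 76.74565124511719)
```

```bash
cat >> h.py <<'E'
from scipy.spatial.transform import Rotation as Ro
def cur():
    s=sense(); return np.array(s['eef_pos']), Ro.from_quat(np.roll(s['ee_rot'],-1)), s
def toolR(yaw, nose=0.):   # yaw of tin x (deg), nose-down pitch (deg)
    y=np.radians(yaw); b=np.radians(30)
    M=np.array([[0,np.cos(b),np.sin(b)],[1,0,0],[0,np.sin(b),-np.cos(b)]])
    return Ro.from_euler('z',y)*Ro.from_euler('y',nose,degrees=True)*Ro.from_matrix(M)
def tcp_of_grip(g,R): return np.array(g)+19*R.as_matrix()[:,2]
def row(p1,R1,N,start=None):
    p0,R0=start if start else cur()[:2]
    w=(R0.inv()*R1).as_rotvec()/N; r=Ro.from_rotvec(w).as_matrix()
    A=np.zeros((3,3)); M=np.eye(3)
    for _ in range(N): A+=M; M=M@r
    t=np.linalg.solve(A,R0.inv().apply(np.array(p1)-p0))
    p=p0.copy(); M=R0.as_matrix(); path=[]
    for _ in range(N): p=p+M@t; M=M@r; path.append(p.round(0))
    print(f'N={N} {{"tx":{t[0]:.2f},"ty":{t[1]:.2f},"tz":{t[2]:.2f},"ax":{w[0]:.4f},"ay":{w[1]:.4f},"az":{w[2]:.4f}}}', 'mid',path[N//2-1],'|w|',np.linalg.norm(w).round(3))
    return np.array(p1,float),R1
YAW=-13.3
E
python3 - <<'E'
from h import *
R=toolR(YAW); g=np.array([465.9,152.9,154.6]); T=tcp_of_grip(g,R); z=R.as_matrix()[:,2]
print(T)
s=row(np.array([300,-250,300]),toolR(YAW),10)
s=row(T-100*z,R,10,s); row(T,R,5,s)
E
```

```text
[475.14519929 150.7145275  138.14551733]
N=10 {"tx":29.36,"ty":-7.04,"tz":-7.46,"ax":-0.0476,"ay":0.0270,"az":-0.1006} mid [ 265. -397.  270.] |w| 0.115
N=10 {"tx":43.03,"ty":-1.31,"tz":7.93,"ax":0.0000,"ay":0.0000,"az":0.0000} mid [363. -44. 262.] |w| 0.0
N=5 {"tx":-0.00,"ty":0.00,"tz":20.00,"ax":0.0000,"ay":0.0000,"az":0.0000} mid [446. 158. 190.] |w| 0.0
```

```bash
for i in 1 2; do python3 -m jog '[{"tx":29.4,"ty":-7,"tz":-7.5,"ax":-0.0476,"ay":0.027,"az":-0.1006,"jaw":0},{"tx":29.4,"ty":-7,"tz":-7.5,"ax":-0.0476,"ay":0.027,"az":-0.1006,"jaw":0},{"tx":29.4,"ty":-7,"tz":-7.5,"ax":-0.0476,"ay":0.027,"az":-0.1006,"jaw":0},{"tx":29.4,"ty":-7,"tz":-7.5,"ax":-0.0476,"ay":0.027,"az":-0.1006,"jaw":0},{"tx":29.4,"ty":-7,"tz":-7.5,"ax":-0.0476,"ay":0.027,"az":-0.1006,"jaw":0}]' 60; done
for i in 1 2; do python3 -m jog '[{"tx":43,"ty":-1.3,"tz":7.9,"jaw":0},{"tx":43,"ty":-1.3,"tz":7.9,"jaw":0},{"tx":43,"ty":-1.3,"tz":7.9,"jaw":0},{"tx":43,"ty":-1.3,"tz":7.9,"jaw":0},{"tx":43,"ty":-1.3,"tz":7.9,"jaw":0}]'; done
python3 - <<'E'
from h import *
R=toolR(YAW); g=np.array([465.9,152.9,154.6]); T=tcp_of_grip(g,R); z=R.as_matrix()[:,2]
p,r,s=cur(); print(s['joints'].round(2),s['grip_width'])
row(T-100*z,R,2); row(T,R,5)
E
```

```text
time_s: 1.62
eef_pos: [266.3, -395.9, 271.0]
ee_rot: [0.107, 0.909, 0.394, 0.084]
force: [-0.3, 0.1, -0.3]
grip_width: 0.502
grip_force: 0.0
time_s: 2.25
eef_pos: [300.6, -248.9, 300.9]
ee_rot: [0.204, 0.756, 0.601, 0.161]
force: [-0.6, 0.5, 0.6]
grip_width: 0.499
grip_force: 0.0
[-1.32 -0.3   2.03  0.5   1.2  -1.22] 0.49881534435017927
N=2 {"tx":214.51,"ty":-6.40,"tz":40.05,"ax":0.0010,"ay":-0.0004,"az":0.0018} mid [363. -43. 263.] |w| 0.002
N=5 {"tx":85.80,"ty":-2.63,"tz":36.01,"ax":0.0004,"ay":-0.0001,"az":0.0007} mid [370. -89. 236.] |w| 0.001schema error: expected keys tx, ty, tz, ax, ay, az, jaw
schema error: expected keys tx, ty, tz, ax, ay, az, jaw
```

```bash
for i in 1 2; do python3 -m jog '[{"tx":43,"ty":-1.3,"tz":8,"ax":0,"ay":0,"az":0,"jaw":0},{"tx":43,"ty":-1.3,"tz":8,"ax":0,"ay":0,"az":0,"jaw":0},{"tx":43,"ty":-1.3,"tz":8,"ax":0,"ay":0,"az":0,"jaw":0},{"tx":43,"ty":-1.3,"tz":8,"ax":0,"ay":0,"az":0,"jaw":0},{"tx":43,"ty":-1.3,"tz":8,"ax":0,"ay":0,"az":0,"jaw":0}]'; done
python3 - <<'E'
from h import *
R=toolR(YAW); g=np.array([465.9,152.9,154.6]); T=tcp_of_grip(g,R); z=R.as_matrix()[:,2]
p,r,s=cur(); print(s['joints'].round(2),s['grip_width'])
row(T,R,5)
E
```

```text
time_s: 2.88
eef_pos: [364.1, -42.8, 263.0]
ee_rot: [0.204, 0.757, 0.599, 0.161]
force: [0.8, -0.9, -0.7]
grip_width: 0.5
grip_force: 0.0
time_s: 3.5
eef_pos: [427.7, 163.6, 224.9]
ee_rot: [0.203, 0.757, 0.599, 0.161]
force: [0.3, -1.4, 0.6]
grip_width: 0.497
grip_force: 0.0
[ 0.24 -0.02  2.   -0.35  0.72  0.68] 0.4970259977557805
N=5 {"tx":-0.34,"ty":-0.17,"tz":19.95,"ax":0.0002,"ay":-0.0002,"az":0.0000} mid [447. 158. 190.] |w| 0.0
```

```bash
cat >> h.py <<'E'
def avg(n=10):
    F=[];M=[]
    for _ in range(n):
        capture("top"); s=sense(); F.append(s['force']); M.append(s['wrist_torque'])
    p,R,s=cur(); F=np.mean(F,0); Ms=np.std(M,0); M=np.mean(M,0)
    print('t',s['time_s'],'pos',p.round(1),'F',F.round(2),'M',M.round(3),'sd',Ms.round(3),'Mtool',R.inv().apply(M).round(3),'grip',s['grip_width'],s['grip_force'])
    print('pitch(nose) deg', np.degrees(np.arctan2(R.as_matrix()[2,1],-R.as_matrix()[2,2])).round(2)-30,'joints',s['joints'].round(2))
    return F,M
E
python3 -m jog '[{"tx":0,"ty":0,"tz":20,"ax":0,"ay":0,"az":0,"jaw":0},{"tx":-0.3,"ty":0,"tz":20,"ax":0,"ay":0,"az":0,"jaw":0},{"tx":0,"ty":-0.3,"tz":20,"ax":0,"ay":0,"az":0,"jaw":0},{"tx":0,"ty":-0.3,"tz":20,"ax":0,"ay":0,"az":0,"jaw":0},{"tx":0,"ty":0,"tz":20,"ax":0,"ay":0,"az":0,"jaw":0}]' 90
python3 - <<'E'
from h import *
avg(8); c=capture("scene"); i=c['color'][150:330,280:480,::-1]; cv2.imwrite('pics/g1.png',cv2.resize(i,(660,594),interpolation=cv2.INTER_CUBIC))
E
```

```text
time_s: 4.12
eef_pos: [475.9, 150.1, 137.6]
ee_rot: [0.203, 0.758, 0.599, 0.161]
force: [-0.3, 0.2, 0.8]
grip_width: 0.502
grip_force: 0.0
t 4.525 pos [475.6 150.4 138.8] F [-0.34 -0.29 -0.27] M [0.043 0.239 0.015] sd [0.028 0.04  0.029] Mtool [ 0.243 -0.004 -0.019] grip 0.502426273571108 0.0
pitch(nose) deg 0.0799999999999983 joints [ 0.17  0.19  2.03 -0.45  0.47  0.76]
```

View pics/g1.png

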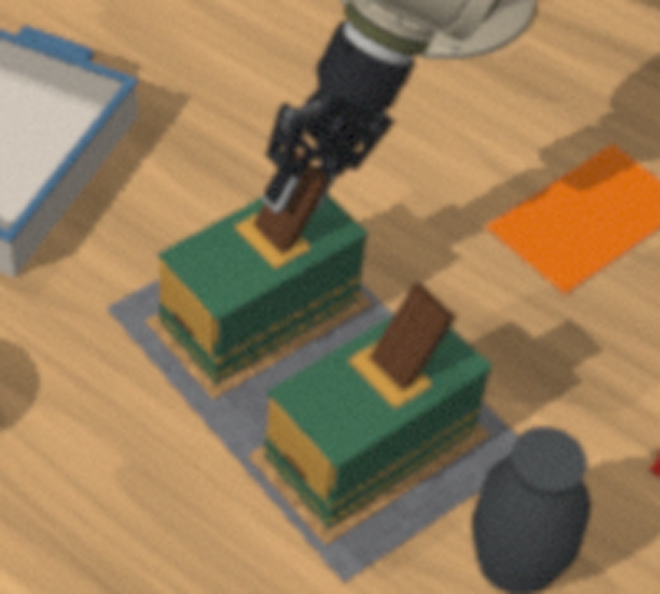

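The picture shows the fingers straddling tin A's board (around pixel 300,190), aligned with it. Now I grip and lift.

```bash
python3 -m jog '[{"tx":0,"ty":0,"tz":0,"ax":0,"ay":0,"az":0,"jaw":1},{"tx":0,"ty":0,"tz":0,"ax":0,"ay":0,"az":0,"jaw":1},{"tx":0,"ty":0,"tz":0,"ax":0,"ay":0,"az":0,"jaw":1},{"tx":0,"ty":0,"tz":0,"ax":0,"ay":0,"az":0,"jaw":1},{"tx":0,"ty":0,"tz":0,"ax":0,"ay":0,"az":0,"jaw":1}]' 90
python3 -c "
from h import *
avg(3)"
for i in 1 2; do python3 -m jog '[{"tx":0,"ty":3,"tz":-5.2,"ax":0,"ay":0,"az":0,"jaw":1},{"tx":0,"ty":4,"tz":-6.9,"ax":0,"ay":0,"az":0,"jaw":1},{"tx":0,"ty":4,"tz":-6.9,"ax":0,"ay":0,"az":0,"jaw":1},{"tx":0,"ty":4,"tz":-6.9,"ax":0,"ay":0,"az":0,"jaw":1},{"tx":0,"ty":3,"tz":-5.2,"ax":0,"ay":0,"az":0,"jaw":1}]'; done
python3 -c "
from h import *
avg(6)"
```

```text
time_s: 5.2
eef_pos: [475.4, 150.2, 138.1]
ee_rot: [0.203, 0.758, 0.599, 0.161]
force: [-5.5, 1.5, 3.4]
grip_width: 0.131
grip_force: 88.9
t 5.35 pos [475.4 150.3 138.1] F [-5.46  1.6   3.52] M [0.184 0.575 0.035] sd [0.026 0.016 0.04 ] Mtool [ 0.601  0.058 -0.007] grip 0.1332730479030743 88.86671662330627
pitch(nose) deg 0.0 joints [ 0.17  0.2   2.03 -0.45  0.47  0.76]
time_s: 5.98
eef_pos: [475.6, 150.2, 174.6]
ee_rot: [0.203, 0.758, 0.599, 0.161]
force: [0.1, -0.5, -5.7]
grip_width: 0.124
grip_force: 87.8
time_s: 6.6
eef_pos: [475.7, 150.2, 210.5]
ee_rot: [0.203, 0.758, 0.599, 0.161]
force: [1.4, -0.4, -5.1]
grip_width: 0.124
grip_force: 87.8
t 6.9 pos [475.4 150.1 209.6] F [-0.11 -0.13 -5.04] M [ 0.165  0.732 -0.005] sd [0.027 0.068 0.034] Mtool [ 0.75 -0.01  0.  ] grip 0.13002703369872232 87.74110436439514
pitch(nose) deg -0.030000000000001137 joints [ 0.17  0.08  1.94 -0.33  0.66  0.62]
```

```bash
for i in 1 2; do python3 -m jog '[{"tx":0,"ty":0,"tz":0,"ax":0.03,"ay":0,"az":0,"jaw":1},{"tx":0,"ty":0,"tz":0,"ax":0.03,"ay":0,"az":0,"jaw":1},{"tx":0,"ty":0,"tz":0,"ax":0.03,"ay":0,"az":0,"jaw":1},{"tx":0,"ty":0,"tz":0,"ax":0.03,"ay":0,"az":0,"jaw":1},{"tx":0,"ty":0,"tz":0,"ax":0.03,"ay":0,"az":0,"jaw":1}]'; done >/dev/null
python3 -c "
from h import *
avg(10);avg(14)"
for i in 1 2 3 4; do python3 -m jog '[{"tx":0,"ty":0,"tz":0,"ax":-0.03,"ay":0,"az":0,"jaw":1},{"tx":0,"ty":0,"tz":0,"ax":-0.03,"ay":0,"az":0,"jaw":1},{"tx":0,"ty":0,"tz":0,"ax":-0.03,"ay":0,"az":0,"jaw":1},{"tx":0,"ty":0,"tz":0,"ax":-0.03,"ay":0,"az":0,"jaw":1},{"tx":0,"ty":0,"tz":0,"ax":-0.03,"ay":0,"az":0,"jaw":1}]'; done >/dev/null
python3 -c "
from h import *
avg(10);avg(14)"
```

```text
t 8.65 pos [475.5 150.2 210. ] F [ 0.08  0.   -4.96] M [0.067 0.291 0.007] sd [0.037 0.028 0.039] Mtool [ 0.299  0.    -0.007] grip 0.12746788831781636 87.88901567459106
pitch(nose) deg -17.17 joints [ 0.11  0.17  1.75 -0.09  1.01  0.38]
t 9.35 pos [475.6 150.1 209.9] F [ 0.11 -0.15 -4.86] M [0.081 0.294 0.007] sd [0.029 0.024 0.031] Mtool [ 0.305  0.013 -0.004] grip 0.1308652464775819 87.88679122924805
pitch(nose) deg -17.18 joints [ 0.11  0.18  1.75 -0.09  1.01  0.38]
t 12.35 pos [475.7 150.2 210. ] F [ 0.02 -0.14 -4.68] M [ 0.266  1.139 -0.013] sd [0.034 0.053 0.026] Mtool [ 1.17  -0.012  0.007] grip 0.13322587443801182 88.1921124458313
pitch(nose) deg 17.200000000000003 joints [ 0.24  0.06  2.11 -1.05  0.4   1.35]
t 13.05 pos [475.6 150.2 210. ] F [-0.19 -0.28 -4.71] M [0.27  1.13  0.014] sd [0.034 0.027 0.03 ] Mtool [ 1.162  0.012 -0.008] grip 0.12648231424258882 88.18902254104614
pitch(nose) deg 17.200000000000003 joints [ 0.25  0.06  2.11 -1.05  0.4   1.35]
```

```bash
for i in 1 2; do python3 -m jog '[{"tx":0,"ty":0,"tz":0,"ax":0.03,"ay":0,"az":0,"jaw":1},{"tx":0,"ty":0,"tz":0,"ax":0.03,"ay":0,"az":0,"jaw":1},{"tx":0,"ty":0,"tz":0,"ax":0.03,"ay":0,"az":0,"jaw":1},{"tx":0,"ty":0,"tz":0,"ax":0.03,"ay":0,"az":0,"jaw":1},{"tx":0,"ty":0,"tz":0,"ax":0.03,"ay":0,"az":0,"jaw":1}]'; done >/dev/null
for i in 1 2; do python3 -m jog '[{"tx":0,"ty":-3,"tz":5.2,"ax":0,"ay":0,"az":0,"jaw":1},{"tx":0,"ty":-3.6,"tz":6.2,"ax":0,"ay":0,"az":0,"jaw":1},{"tx":0,"ty":-3.6,"tz":6.2,"ax":0,"ay":0,"az":0,"jaw":1},{"tx":0,"ty":-3.6,"tz":6.2,"ax":0,"ay":0,"az":0,"jaw":1},{"tx":0,"ty":-2.5,"tz":4.3,"ax":0,"ay":0,"az":0,"jaw":1}]'; done
python3 -c "
from h import *
avg(6)
p,R,s=cur(); row([475.4,150.3,138.3],toolR(YAW),5)"
```

```text
time_s: 14.92
eef_pos: [475.4, 150.2, 176.8]
ee_rot: [0.203, 0.758, 0.599, 0.161]
force: [0.5, 0.3, -4.7]
grip_width: 0.132
grip_force: 88.0
time_s: 15.55
eef_pos: [475.4, 150.2, 144.4]
ee_rot: [0.203, 0.758, 0.599, 0.161]
force: [1.2, -0.2, -5.5]
grip_width: 0.137
grip_force: 88.0
t 15.85 pos [475.7 150.2 145.2] F [-0.09 -0.2  -5.09] M [0.162 0.76  0.001] sd [0.023 0.063 0.029] Mtool [ 0.777 -0.015 -0.009] grip 0.12624737379545523 88.05225849151611
pitch(nose) deg 0.03999999999999915 joints [ 0.17  0.18  2.02 -0.43  0.49  0.74]
N=5 {"tx":0.00,"ty":-0.74,"tz":1.17,"ax":0.0001,"ay":-0.0001,"az":-0.0001} mid [476. 150. 142.] |w| 0.0
```

```bash
python3 -m jog '[{"tx":0,"ty":-0.9,"tz":1.5,"ax":0,"ay":0,"az":0,"jaw":1},{"tx":0,"ty":-0.9,"tz":1.5,"ax":0,"ay":0,"az":0,"jaw":1},{"tx":0,"ty":-0.9,"tz":1.5,"ax":0,"ay":0,"az":0,"jaw":1},{"tx":0,"ty":-0.5,"tz":1,"ax":0,"ay":0,"az":0,"jaw":1},{"tx":0,"ty":-0.4,"tz":0.7,"ax":0,"ay":0,"az":0,"jaw":1}]'
python3 -m jog '[{"tx":0,"ty":0,"tz":0,"ax":0,"ay":0,"az":0,"jaw":0},{"tx":0,"ty":0,"tz":0,"ax":0,"ay":0,"az":0,"jaw":0},{"tx":0,"ty":0,"tz":0,"ax":0,"ay":0,"az":0,"jaw":0}]'
for i in 1; do python3 -m jog '[{"tx":0,"ty":0,"tz":-20,"ax":0,"ay":0,"az":0,"jaw":0},{"tx":0,"ty":0,"tz":-20,"ax":0,"ay":0,"az":0,"jaw":0},{"tx":0,"ty":0,"tz":-20,"ax":0,"ay":0,"az":0,"jaw":0},{"tx":0,"ty":0,"tz":-20,"ax":0,"ay":0,"az":0,"jaw":0},{"tx":0,"ty":0,"tz":-20,"ax":0,"ay":0,"az":0,"jaw":0}]'; done
python3 - <<'E'
from h import *
R=toolR(YAW); c=np.array([554.9,313.5,0]); g=c+np.array([-36.5,8.6,154.6]); T=tcp_of_grip(g,R); z=R.as_matrix()[:,2]
print(T); s=row(T-100*z,R,5); row(T,R,5,s)
E
```

```text
time_s: 16.48
eef_pos: [475.7, 150.3, 138.1]
ee_rot: [0.203, 0.758, 0.599, 0.161]
force: [-4.9, 0.3, 2.4]
grip_width: 0.126
grip_force: 89.4
time_s: 16.85
eef_pos: [475.8, 150.3, 138.1]
ee_rot: [0.203, 0.757, 0.599, 0.161]
force: [-0.5, -0.5, -0.6]
grip_width: 0.498
grip_force: 0.0
time_s: 17.48
eef_pos: [426.5, 161.8, 225.1]
ee_rot: [0.203, 0.758, 0.599, 0.161]
force: [-0.1, 0.4, 0.2]
grip_width: 0.501
grip_force: 0.0
[527.64519929 319.9145275  138.14551733]
N=5 {"tx":35.43,"ty":2.03,"tz":1.28,"ax":0.0001,"ay":-0.0001,"az":-0.0001} mid [448. 230. 225.] |w| 0.0
N=5 {"tx":-0.00,"ty":0.00,"tz":20.00,"ax":0.0000,"ay":0.0000,"az":0.0000} mid [498. 327. 190.] |w| 0.0
```

```bash
python3 -m jog '[{"tx":35.4,"ty":2,"tz":1.3,"ax":0,"ay":0,"az":0,"jaw":0},{"tx":35.4,"ty":2,"tz":1.3,"ax":0,"ay":0,"az":0,"jaw":0},{"tx":35.4,"ty":2,"tz":1.3,"ax":0,"ay":0,"az":0,"jaw":0},{"tx":35.4,"ty":2,"tz":1.3,"ax":0,"ay":0,"az":0,"jaw":0},{"tx":35.4,"ty":2,"tz":1.3,"ax":0,"ay":0,"az":0,"jaw":0}]'
python3 -c "
from h import *
R=toolR(YAW); row([527.6,319.9,138.1],R,5);
for n in ('top','scene'):
    W=cloud(capture(n)).reshape(-1,3); m=(abs(W[:,0]-502)<110)&(abs(W[:,1]-144)<75)&(abs(W[:,2]-107)<8); print(cv2.minAreaRect(W[m][:,:2].astype(np.float32)))
"
python3 -m jog '[{"tx":0,"ty":0,"tz":20,"ax":0,"ay":0,"az":0,"jaw":0},{"tx":0,"ty":0,"tz":20,"ax":0,"ay":0,"az":0,"jaw":0},{"tx":0,"ty":0,"tz":20,"ax":0,"ay":0,"az":0,"jaw":0},{"tx":0,"ty":0,"tz":20,"ax":0,"ay":0,"az":0,"jaw":0},{"tx":0,"ty":0,"tz":20,"ax":0,"ay":0,"az":0,"jaw":0}]'
python3 -c "
from h import *
row([527.6,319.9,138.1],toolR(YAW),1); avg(6)"
```

```text
time_s: 18.1
eef_pos: [479.5, 332.5, 223.9]
ee_rot: [0.203, 0.758, 0.599, 0.161]
force: [0.6, 0.3, -0.0]
grip_width: 0.506
grip_force: 0.0
N=5 {"tx":-0.24,"ty":0.03,"tz":19.83,"ax":0.0001,"ay":-0.0001,"az":-0.0001} mid [499. 327. 190.] |w| 0.0
((502.39447021484375, 145.44808959960938), (92.92232513427734, 173.88807678222656), 76.92280578613281)
((502.8812255859375, 142.93003845214844), (95.19705963134766, 176.8900909423828), 76.6441421508789)
time_s: 18.82
eef_pos: [528.4, 319.4, 136.2]
ee_rot: [0.203, 0.758, 0.599, 0.161]
force: [0.6, 0.9, 0.1]
grip_width: 0.503
grip_force: 0.0
N=1 {"tx":0.29,"ty":0.13,"tz":-2.08,"ax":0.0002,"ay":-0.0002,"az":-0.0006} mid [528. 320. 138.] |w| 0.001
t 19.125 pos [527.9 320.  137.9] F [-0.22  0.01 -0.65] M [0.052 0.251 0.005] sd [0.023 0.022 0.026] Mtool [ 0.256 -0.003 -0.008] grip 0.4967392423609715 0.0
pitch(nose) deg 0.05999999999999872 joints [ 0.49  0.47  1.63 -0.54  0.71  1.08]
```

```bash
python3 -m jog '[{"tx":0,"ty":0,"tz":0,"ax":0,"ay":0,"az":0,"jaw":1},{"tx":0,"ty":0,"tz":0,"ax":0,"ay":0,"az":0,"jaw":1},{"tx":0,"ty":0,"tz":0,"ax":0,"ay":0,"az":0,"jaw":1},{"tx":0,"ty":0,"tz":0,"ax":0,"ay":0,"az":0,"jaw":1},{"tx":0,"ty":0,"tz":0,"ax":0,"ay":0,"az":0,"jaw":1}]' 110
for i in 1 2; do python3 -m jog '[{"tx":0,"ty":3,"tz":-5.2,"ax":0,"ay":0,"az":0,"jaw":1},{"tx":0,"ty":4,"tz":-6.9,"ax":0,"ay":0,"az":0,"jaw":1},{"tx":0,"ty":4,"tz":-6.9,"ax":0,"ay":0,"az":0,"jaw":1},{"tx":0,"ty":4,"tz":-6.9,"ax":0,"ay":0,"az":0,"jaw":1},{"tx":0,"ty":3,"tz":-5.2,"ax":0,"ay":0,"az":0,"jaw":1}]'; done
python3 -c "
from h import *
avg(10)"
for i in 1 2; do python3 -m jog '[{"tx":0,"ty":0,"tz":0,"ax":0.03,"ay":0,"az":0,"jaw":1},{"tx":0,"ty":0,"tz":0,"ax":0.03,"ay":0,"az":0,"jaw":1},{"tx":0,"ty":0,"tz":0,"ax":0.03,"ay":0,"az":0,"jaw":1},{"tx":0,"ty":0,"tz":0,"ax":0.03,"ay":0,"az":0,"jaw":1},{"tx":0,"ty":0,"tz":0,"ax":0.03,"ay":0,"az":0,"jaw":1}]'; done >/dev/null
python3 -c "
from h import *
avg(10);avg(6)"
for i in 1 2 3 4; do python3 -m jog '[{"tx":0,"ty":0,"tz":0,"ax":-0.03,"ay":0,"az":0,"jaw":1},{"tx":0,"ty":0,"tz":0,"ax":-0.03,"ay":0,"az":0,"jaw":1},{"tx":0,"ty":0,"tz":0,"ax":-0.03,"ay":0,"az":0,"jaw":1},{"tx":0,"ty":0,"tz":0,"ax":-0.03,"ay":0,"az":0,"jaw":1},{"tx":0,"ty":0,"tz":0,"ax":-0.03,"ay":0,"az":0,"jaw":1}]'; done >/dev/null
python3 -c "
from h import *
avg(10);avg(6)"
```

```text
time_s: 19.75
eef_pos: [527.5, 319.9, 137.4]
ee_rot: [0.203, 0.758, 0.599, 0.161]
force: [-5.8, 0.2, 3.0]
grip_width: 0.128
grip_force: 107.1
time_s: 20.38
eef_pos: [527.9, 319.7, 173.8]
ee_rot: [0.203, 0.758, 0.599, 0.161]
force: [-0.2, -0.4, -7.7]
grip_width: 0.124
grip_force: 107.2
time_s: 21.0
eef_pos: [527.9, 319.7, 209.7]
ee_rot: [0.203, 0.758, 0.599, 0.161]
force: [-0.2, 0.0, -7.4]
grip_width: 0.13
grip_force: 107.2
t 21.5 pos [527.8 319.6 208.9] F [-0.2  0.2 -7.7] M [0.236 0.985 0.004] sd [0.029 0.05  0.048] Mtool [ 1.013  0.004 -0.002] grip 0.12701154238003493 107.23052501678467
pitch(nose) deg -0.010000000000001563 joints [ 0.49  0.38  1.55 -0.46  0.85  0.97]
t 23.25 pos [527.8 319.7 209.1] F [-0.02 -0.04 -7.6 ] M [ 0.082  0.379 -0.008] sd [0.028 0.041 0.031] Mtool [ 0.388 -0.009  0.006] grip 0.1304182650426032 107.59235501289368
pitch(nose) deg -17.17 joints [ 0.41  0.45  1.38 -0.15  1.14  0.69]
t 23.55 pos [527.9 319.7 209.1] F [-0.23  0.18 -7.86] M [ 0.087  0.372 -0.008] sd [0.04  0.022 0.032] Mtool [ 0.382 -0.003  0.008] grip 0.13047822987590255 107.59318113327026
pitch(nose) deg -17.18 joints [ 0.41  0.45  1.37 -0.15  1.14  0.69]
t 26.55 pos [528.  319.7 209.2] F [-0.24  0.28 -8.1 ] M [ 0.379  1.572 -0.026] sd [0.022 0.074 0.019] Mtool [ 1.617 -0.015  0.023] grip 0.12625619607636102 107.96665906906128
pitch(nose) deg 17.200000000000003 joints [ 0.58  0.37  1.71 -0.99  0.69  1.49]
t 26.85 pos [527.9 319.7 209.1] F [-0.11 -0.13 -8.17] M [0.342 1.562 0.02 ] sd [0.022 0.027 0.021] Mtool [ 1.598 -0.004 -0.033] grip 0.12572593312484928 107.96198844909668
pitch(nose) deg 17.200000000000003 joints [ 0.58  0.37  1.71 -0.99  0.69  1.49]
```

```bash
cat >> h.py <<'E'
D=np.array([527.6,-202.5]); DY=13.4
def pourpose(nose,lz,dx=-45):
    u=np.array([np.cos(np.radians(DY)),np.sin(np.radians(DY))])
    lip=np.r_[D+dx*u,lz]
    g=lip-(Ro.from_euler('z',np.radians(DY))*Ro.from_euler('y',nose,degrees=True)).apply([122.5,0,-105.6])
    R=toolR(DY,nose); return tcp_of_grip(g,R),R
E
python3 - <<'E'
from h import *
s=row([490,285,345],toolR(-13.3,0),10)
s=row([440,0,345],toolR(0,0),10,s)
s=row(*pourpose(22,165),10,s); print(s[0])
s=row(*pourpose(22,100),5,s); print(s[0])
for n in (35,50,65): s=row(*pourpose(n,100),10,s); print(s[0])
E
```

```text
N=10 {"tx":-4.24,"ty":6.43,"tz":-12.38,"ax":0.0300,"ay":-0.0000,"az":-0.0000} mid [504. 303. 276.] |w| 0.03
N=10 {"tx":-28.97,"ty":-1.15,"tz":-0.67,"ax":-0.0000,"ay":0.0116,"az":-0.0201} mid [457. 144. 345.] |w| 0.023
N=10 {"tx":-22.52,"ty":-6.65,"tz":3.64,"ax":0.0382,"ay":0.0077,"az":-0.0222} mid [ 423. -114.  315.] |w| 0.045
[ 414.39099216 -229.47018996  289.98482943]
N=5 {"tx":0.00,"ty":-1.81,"tz":12.87,"ax":0.0000,"ay":0.0000,"az":0.0000} mid [ 414. -229.  264.] |w| 0.0
[ 414.39099216 -229.47018996  224.98482943]
N=10 {"tx":0.00,"ty":3.05,"tz":-1.17,"ax":0.0227,"ay":0.0000,"az":-0.0000} mid [ 429. -226.  232.] |w| 0.023
[ 443.52063368 -222.53053047  237.83787007]
N=10 {"tx":-0.00,"ty":3.52,"tz":-1.35,"ax":0.0262,"ay":0.0000,"az":0.0000} mid [ 461. -218.  242.] |w| 0.026
[ 479.59781814 -213.93573279  243.86465607]
N=10 {"tx":0.00,"ty":3.52,"tz":-1.35,"ax":0.0262,"ay":-0.0000,"az":-0.0000} mid [ 498. -210.  243.] |w| 0.026
[ 515.96308388 -205.27230447  240.08730351]
```

```bash
for i in 1 2; do python3 -m jog '[{"tx":-4.2,"ty":6.4,"tz":-12.4,"ax":0.03,"ay":0,"az":0,"jaw":1},{"tx":-4.2,"ty":6.4,"tz":-12.4,"ax":0.03,"ay":0,"az":0,"jaw":1},{"tx":-4.2,"ty":6.4,"tz":-12.4,"ax":0.03,"ay":0,"az":0,"jaw":1},{"tx":-4.2,"ty":6.4,"tz":-12.4,"ax":0.03,"ay":0,"az":0,"jaw":1},{"tx":-4.2,"ty":6.4,"tz":-12.4,"ax":0.03,"ay":0,"az":0,"jaw":1}]'; done
python3 -c "
from h import *
print(cur()[2]['joints'].round(2)); s=row([440,0,345],toolR(0,0),10)"
for i in 1 2; do python3 -m jog '[{"tx":-29,"ty":-1.1,"tz":-0.7,"ax":0,"ay":0.0116,"az":-0.02,"jaw":1},{"tx":-29,"ty":-1.1,"tz":-0.7,"ax":0,"ay":0.0116,"az":-0.02,"jaw":1},{"tx":-29,"ty":-1.1,"tz":-0.7,"ax":0,"ay":0.0116,"az":-0.02,"jaw":1},{"tx":-29,"ty":-1.1,"tz":-0.7,"ax":0,"ay":0.0116,"az":-0.02,"jaw":1},{"tx":-29,"ty":-1.1,"tz":-0.7,"ax":0,"ay":0.0116,"az":-0.02,"jaw":1}]'; done
python3 -c "
from h import *
print(cur()[2]['joints'].round(2)); s=row(*pourpose(22,165),10)"
```

```text
time_s: 27.48
eef_pos: [503.4, 303.4, 276.4]
ee_rot: [0.259, 0.74, 0.586, 0.205]
force: [0.5, -0.1, -7.9]
grip_width: 0.124
grip_force: 108.2
time_s: 28.1
eef_pos: [489.3, 285.1, 345.5]
ee_rot: [0.203, 0.758, 0.599, 0.16]
force: [-0.4, 0.3, -7.4]
grip_width: 0.123
grip_force: 108.0
[ 0.47  0.17  1.47 -0.37  1.11  0.8 ]
N=10 {"tx":-28.97,"ty":-1.12,"tz":-0.58,"ax":-0.0001,"ay":0.0117,"az":-0.0201} mid [456. 144. 345.] |w| 0.023
time_s: 28.72
eef_pos: [455.7, 143.1, 345.2]
ee_rot: [0.194, 0.721, 0.642, 0.172]
force: [0.7, 0.2, -7.9]
grip_width: 0.122
grip_force: 108.0
time_s: 29.35
eef_pos: [438.9, -0.9, 345.4]
ee_rot: [0.183, 0.683, 0.683, 0.182]
force: [-0.2, 0.6, -8.3]
grip_width: 0.127
grip_force: 107.8
[-0.38 -0.24  1.87  0.22  1.04 -0.45]
N=10 {"tx":-22.43,"ty":-6.56,"tz":3.74,"ax":0.0381,"ay":0.0078,"az":-0.0222} mid [ 423. -114.  315.] |w| 0.045
```

```bash
for i in 1 2; do python3 -m jog '[{"tx":-22.5,"ty":-6.6,"tz":3.7,"ax":0.038,"ay":0.0078,"az":-0.022,"jaw":1},{"tx":-22.5,"ty":-6.6,"tz":3.7,"ax":0.038,"ay":0.0078,"az":-0.022,"jaw":1},{"tx":-22.5,"ty":-6.6,"tz":3.7,"ax":0.038,"ay":0.0078,"az":-0.022,"jaw":1},{"tx":-22.5,"ty":-6.6,"tz":3.7,"ax":0.038,"ay":0.0078,"az":-0.022,"jaw":1},{"tx":-22.5,"ty":-6.6,"tz":3.7,"ax":0.038,"ay":0.0078,"az":-0.022,"jaw":1}]'; done
python3 - <<'E'
from h import *
print(cur()[2]['joints'].round(2)); s=row(*pourpose(22,100),5)
c=capture("scene"); i=c['color'][90:330,160:440,::-1]; cv2.imwrite('pics/p1.png',cv2.resize(i,(700,600),interpolation=cv2.INTER_CUBIC))
E
```

```text
time_s: 29.98
eef_pos: [422.4, -114.5, 315.1]
ee_rot: [0.114, 0.655, 0.737, 0.119]
force: [-0.1, -0.4, -8.2]
grip_width: 0.126
grip_force: 107.8
time_s: 30.6
eef_pos: [414.0, -230.1, 289.7]
ee_rot: [0.043, 0.619, 0.782, 0.055]
force: [0.1, 0.3, -7.6]
grip_width: 0.128
grip_force: 107.7
[-0.82  0.1   1.61  0.12  1.36 -1.08]
N=5 {"tx":0.10,"ty":-1.70,"tz":12.84,"ax":0.0001,"ay":-0.0001,"az":-0.0004} mid [ 414. -230.  264.] |w| 0.0
```

View pics/p1.png

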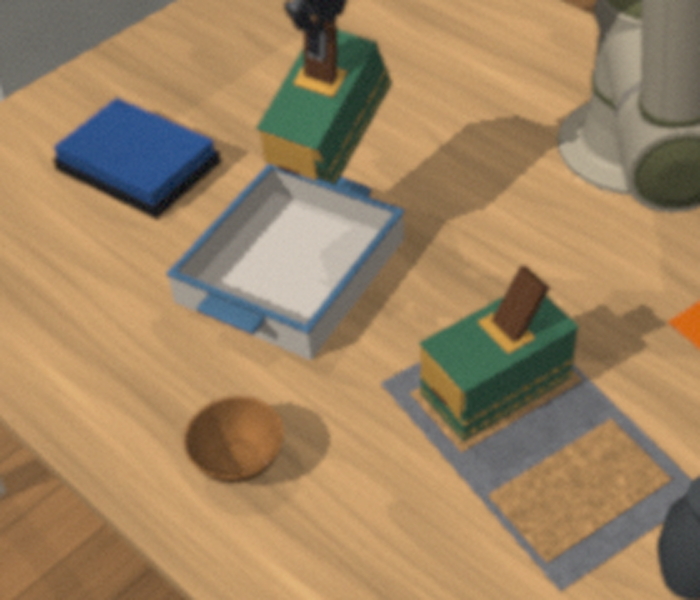

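The picture shows tin B held tilted above the robot-side half of the dish (spout at about 300,170), tin A upright on its mat and mat B free. I lower and pour.

```bash
python3 -m jog '[{"tx":0,"ty":-1.7,"tz":12.8,"ax":0,"ay":0,"az":0,"jaw":1},{"tx":0,"ty":-1.7,"tz":12.8,"ax":0,"ay":0,"az":0,"jaw":1},{"tx":0,"ty":-1.7,"tz":12.8,"ax":0,"ay":0,"az":0,"jaw":1},{"tx":0,"ty":-1.7,"tz":12.8,"ax":0,"ay":0,"az":0,"jaw":1},{"tx":0,"ty":-1.7,"tz":12.8,"ax":0,"ay":0,"az":0,"jaw":1}]'
for i in 1 2; do python3 -m jog '[{"tx":0,"ty":3,"tz":-1.2,"ax":0.0227,"ay":0,"az":0,"jaw":1},{"tx":0,"ty":3,"tz":-1.2,"ax":0.0227,"ay":0,"az":0,"jaw":1},{"tx":0,"ty":3,"tz":-1.2,"ax":0.0227,"ay":0,"az":0,"jaw":1},{"tx":0,"ty":3,"tz":-1.2,"ax":0.0227,"ay":0,"az":0,"jaw":1},{"tx":0,"ty":3,"tz":-1.2,"ax":0.0227,"ay":0,"az":0,"jaw":1}]'; done
python3 -c "
from h import *
print(cur()[2]['joints'].round(2)); s=row(*pourpose(50,100),10)"
for i in 1 2; do python3 -m jog '[{"tx":0,"ty":3.5,"tz":-1.3,"ax":0.0262,"ay":0,"az":0,"jaw":1},{"tx":0,"ty":3.5,"tz":-1.3,"ax":0.0262,"ay":0,"az":0,"jaw":1},{"tx":0,"ty":3.5,"tz":-1.3,"ax":0.0262,"ay":0,"az":0,"jaw":1},{"tx":0,"ty":3.5,"tz":-1.3,"ax":0.0262,"ay":0,"az":0,"jaw":1},{"tx":0,"ty":3.5,"tz":-1.3,"ax":0.0262,"ay":0,"az":0,"jaw":1}]'; done
python3 -c "
from h import *
print(cur()[2]['joints'].round(2)); s=row(*pourpose(64,100),10)"
```

```text
time_s: 31.28
eef_pos: [415.1, -228.4, 224.1]
ee_rot: [0.043, 0.619, 0.782, 0.057]
force: [0.3, 0.3, -7.4]
grip_width: 0.122
grip_force: 107.8
time_s: 31.9
eef_pos: [429.4, -225.3, 232.6]
ee_rot: [0.008, 0.621, 0.784, 0.012]
force: [0.4, -0.4, -8.6]
grip_width: 0.126
grip_force: 107.8
time_s: 32.52
eef_pos: [444.0, -221.8, 238.2]
ee_rot: [-0.028, 0.62, 0.783, -0.033]
force: [-0.2, 0.3, -7.7]
grip_width: 0.128
grip_force: 107.8
[-0.67  0.28  1.52 -0.07  1.39 -0.88]
N=10 {"tx":-0.05,"ty":3.46,"tz":-1.30,"ax":0.0263,"ay":-0.0003,"az":-0.0002} mid [ 462. -218.  242.] |w| 0.026
time_s: 33.15
eef_pos: [461.9, -217.7, 242.5]
ee_rot: [-0.068, 0.617, 0.779, -0.084]
force: [0.5, 0.8, -4.5]
grip_width: 0.125
grip_force: 108.4
time_s: 33.78
eef_pos: [479.9, -213.4, 243.8]
ee_rot: [-0.108, 0.611, 0.772, -0.135]
force: [-0.4, -0.1, -5.2]
grip_width: 0.127
grip_force: 108.3
[-0.53  0.48  1.27 -0.24  1.65 -0.75]
N=10 {"tx":-0.04,"ty":3.25,"tz":-1.25,"ax":0.0245,"ay":-0.0004,"az":-0.0002} mid [ 497. -210.  243.] |w| 0.025
```

```bash
for i in 1 2; do python3 -m jog '[{"tx":0,"ty":3.3,"tz":-1.2,"ax":0.0245,"ay":0,"az":0,"jaw":1},{"tx":0,"ty":3.3,"tz":-1.2,"ax":0.0245,"ay":0,"az":0,"jaw":1},{"tx":0,"ty":3.3,"tz":-1.2,"ax":0.0245,"ay":0,"az":0,"jaw":1},{"tx":0,"ty":3.3,"tz":-1.2,"ax":0.0245,"ay":0,"az":0,"jaw":1},{"tx":0,"ty":3.3,"tz":-1.2,"ax":0.0245,"ay":0,"az":0,"jaw":1}]'; done
python3 - <<'E'
from h import *
avg(12)
c=capture("scene"); i=c['color'][90:250,180:340,::-1]; cv2.imwrite('pics/p2.png',cv2.resize(i,(600,600),interpolation=cv2.INTER_CUBIC))
E
```

```text
time_s: 34.4
eef_pos: [496.9, -209.4, 243.0]
ee_rot: [-0.146, 0.604, 0.762, -0.182]
force: [-0.4, -0.7, -3.9]
grip_width: 0.122
grip_force: 108.3
time_s: 35.02
eef_pos: [513.7, -205.4, 240.0]
ee_rot: [-0.182, 0.594, 0.75, -0.228]
force: [-0.4, -0.2, -5.9]
grip_width: 0.123
grip_force: 108.4
t 35.625 pos [ 513.4 -205.5  240.2] F [-0.02 -0.12 -4.99] M [ 0.222 -0.988 -0.015] sd [0.025 0.037 0.029] Mtool [-1.013e+00 -1.000e-03  1.600e-02] grip 0.12501363938240873 108.33612084388733
pitch(nose) deg -63.88 joints [-0.43  0.68  1.02 -0.37  1.9  -0.7 ]
```

View pics/p2.png

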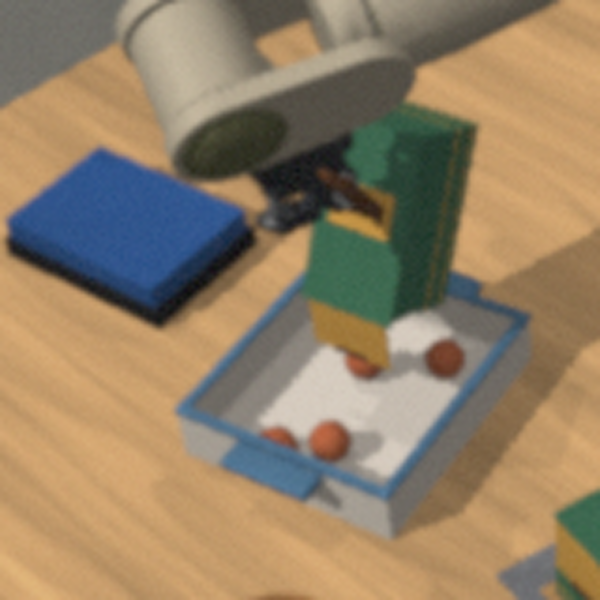

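The picture shows all four balls in the dish (365,360; 445,358; 280,437; 330,440), and the tin is 2.7 N lighter. I take the tin back.

Run:
```python
from h import *
p,R,s=cur(); a=row(p+[0,0,110],R,5); a=row([440,0,350],toolR(0,0),20,a); a=row([490,285,350],toolR(YAW,0),10,a)
```

```text
N=5 {"tx":0.05,"ty":-12.26,"tz":-18.26,"ax":0.0000,"ay":0.0000,"az":0.0000} mid [ 513. -206.  284.] |w| 0.0
N=20 {"tx":10.67,"ty":-2.54,"tz":-0.07,"ax":-0.0555,"ay":0.0003,"az":0.0122} mid [ 471. -105.  357.] |w| 0.057
N=10 {"tx":28.93,"ty":1.74,"tz":1.00,"ax":0.0000,"ay":-0.0116,"az":0.0201} mid [457. 144. 350.] |w| 0.023
```

```bash
python3 -m jog '[{"tx":0,"ty":-12.3,"tz":-18.3,"ax":0,"ay":0,"az":0,"jaw":1},{"tx":0,"ty":-12.3,"tz":-18.3,"ax":0,"ay":0,"az":0,"jaw":1},{"tx":0,"ty":-12.3,"tz":-18.3,"ax":0,"ay":0,"az":0,"jaw":1},{"tx":0,"ty":-12.3,"tz":-18.3,"ax":0,"ay":0,"az":0,"jaw":1},{"tx":0,"ty":-12.3,"tz":-18.3,"ax":0,"ay":0,"az":0,"jaw":1}]'
for i in 1 2 3 4; do python3 -m jog '[{"tx":10.7,"ty":-2.5,"tz":-0.1,"ax":-0.0555,"ay":0.0003,"az":0.0122,"jaw":1},{"tx":10.7,"ty":-2.5,"tz":-0.1,"ax":-0.0555,"ay":0.0003,"az":0.0122,"jaw":1},{"tx":10.7,"ty":-2.5,"tz":-0.1,"ax":-0.0555,"ay":0.0003,"az":0.0122,"jaw":1},{"tx":10.7,"ty":-2.5,"tz":-0.1,"ax":-0.0555,"ay":0.0003,"az":0.0122,"jaw":1},{"tx":10.7,"ty":-2.5,"tz":-0.1,"ax":-0.0555,"ay":0.0003,"az":0.0122,"jaw":1}]'; done
python3 - <<'E'
from h import *
p,R,s=cur(); print(s['joints'].round(2)); a=row([490,285,350],toolR(YAW,0),10)
E
```

```text
time_s: 36.3
eef_pos: [513.4, -205.7, 351.1]
ee_rot: [-0.182, 0.594, 0.75, -0.228]
force: [-0.1, -0.8, -4.9]
grip_width: 0.123
grip_force: 108.6
time_s: 36.92
eef_pos: [491.4, -155.3, 356.2]
ee_rot: [-0.091, 0.636, 0.756, -0.126]
force: [-0.3, -0.4, -4.2]
grip_width: 0.122
grip_force: 108.5
time_s: 37.55
eef_pos: [471.1, -104.2, 357.6]
ee_rot: [0.001, 0.665, 0.746, -0.023]
force: [0.4, -0.2, -5.4]
grip_width: 0.126
grip_force: 108.4
time_s: 38.17
eef_pos: [453.5, -52.1, 355.3]
ee_rot: [0.093, 0.681, 0.722, 0.08]
force: [0.7, 0.1, -5.0]
grip_width: 0.127
grip_force: 108.4
time_s: 38.8
eef_pos: [439.8, 1.0, 350.2]
ee_rot: [0.183, 0.683, 0.683, 0.183]
force: [-0.3, -0.1, -5.1]
grip_width: 0.127
grip_force: 108.4
[-0.38 -0.24  1.86  0.21  1.05 -0.44]
N=10 {"tx":28.83,"ty":1.74,"tz":1.03,"ax":-0.0001,"ay":-0.0116,"az":0.0200} mid [457. 144. 350.] |w| 0.023
```

```bash
for i in 1 2; do python3 -m jog '[{"tx":28.8,"ty":1.7,"tz":1,"ax":0,"ay":-0.0116,"az":0.02,"jaw":1},{"tx":28.8,"ty":1.7,"tz":1,"ax":0,"ay":-0.0116,"az":0.02,"jaw":1},{"tx":28.8,"ty":1.7,"tz":1,"ax":0,"ay":-0.0116,"az":0.02,"jaw":1},{"tx":28.8,"ty":1.7,"tz":1,"ax":0,"ay":-0.0116,"az":0.02,"jaw":1},{"tx":28.8,"ty":1.7,"tz":1,"ax":0,"ay":-0.0116,"az":0.02,"jaw":1}]'; done
python3 - <<'E'
from h import *
W=cloud(capture('top')).reshape(-1,3); m=(abs(W[:,0]-550)<130)&(abs(W[:,1]-322)<75)&(W[:,2]<15)&(W[:,2]>-5)
print('mat-ish',m.sum())
a=row([527.8,319.8,160],toolR(YAW,0),15); a=row([527.8,319.8,138.0],toolR(YAW,0),10,a)
E
```

```text
time_s: 39.42
eef_pos: [456.6, 144.6, 350.2]
ee_rot: [0.193, 0.722, 0.642, 0.171]
force: [0.7, -0.2, -4.2]
grip_width: 0.126
grip_force: 108.5
time_s: 40.05
eef_pos: [490.0, 284.8, 350.1]
ee_rot: [0.203, 0.758, 0.599, 0.159]
force: [0.4, -0.2, -5.4]
grip_width: 0.123
grip_force: 108.5
mat-ish 1186
N=15 {"tx":2.68,"ty":-4.64,"tz":11.91,"ax":-0.0002,"ay":0.0000,"az":-0.0000} mid [508. 303. 261.] |w| 0.0
N=10 {"tx":0.00,"ty":-1.10,"tz":1.91,"ax":0.0000,"ay":0.0000,"az":0.0000} mid [528. 320. 149.] |w| 0.0
```

```bash
for i in 1 2 3; do python3 -m jog '[{"tx":2.7,"ty":-4.6,"tz":11.9,"ax":0,"ay":0,"az":0,"jaw":1},{"tx":2.7,"ty":-4.6,"tz":11.9,"ax":0,"ay":0,"az":0,"jaw":1},{"tx":2.7,"ty":-4.6,"tz":11.9,"ax":0,"ay":0,"az":0,"jaw":1},{"tx":2.7,"ty":-4.6,"tz":11.9,"ax":0,"ay":0,"az":0,"jaw":1},{"tx":2.7,"ty":-4.6,"tz":11.9,"ax":0,"ay":0,"az":0,"jaw":1}]'; done
python3 -c "
from h import *
a=row([527.8,319.8,138.0],toolR(YAW,0),10)"
```

```text
time_s: 40.72
eef_pos: [503.4, 295.1, 286.7]
ee_rot: [0.203, 0.758, 0.599, 0.16]
force: [0.0, 0.8, -4.7]
grip_width: 0.126
grip_force: 108.6
time_s: 41.35
eef_pos: [516.1, 306.2, 223.7]
ee_rot: [0.203, 0.757, 0.599, 0.161]
force: [0.1, 0.9, -5.4]
grip_width: 0.127
grip_force: 108.6
time_s: 41.98
eef_pos: [528.7, 317.1, 160.6]
ee_rot: [0.203, 0.757, 0.599, 0.16]
force: [0.5, 0.5, -5.7]
grip_width: 0.127
grip_force: 108.6
N=10 {"tx":0.24,"ty":-1.26,"tz":1.88,"ax":-0.0000,"ay":0.0000,"az":0.0000} mid [528. 318. 149.] |w| 0.0
```

```bash
for i in 1 2; do python3 -m jog '[{"tx":0.2,"ty":-1.2,"tz":1.9,"ax":0,"ay":0,"az":0,"jaw":1},{"tx":0.2,"ty":-1.2,"tz":1.9,"ax":0,"ay":0,"az":0,"jaw":1},{"tx":0.2,"ty":-1.2,"tz":1.9,"ax":0,"ay":0,"az":0,"jaw":1},{"tx":0.2,"ty":-1.2,"tz":1.9,"ax":0,"ay":0,"az":0,"jaw":1},{"tx":0.2,"ty":-1.2,"tz":1.9,"ax":0,"ay":0,"az":0,"jaw":1}]'; done
python3 -c "
from h import *
avg(3)"
```

```text
time_s: 42.6
eef_pos: [528.4, 318.0, 150.3]
ee_rot: [0.203, 0.757, 0.599, 0.161]
force: [-0.1, 0.0, -5.5]
grip_width: 0.121
grip_force: 108.4
time_s: 43.22
eef_pos: [528.1, 319.1, 138.9]
ee_rot: [0.203, 0.757, 0.599, 0.16]
force: [-0.1, 0.5, -5.6]
grip_width: 0.126
grip_force: 108.4
t 43.375 pos [528.1 319.1 138.9] F [ 0.54 -0.17 -5.38] M [ 0.182  0.792 -0.026] sd [0.028 0.032 0.011] Mtool [ 0.813 -0.017  0.02 ] grip 0.12577804744228263 108.42244148254395
pitch(nose) deg -0.019999999999999574 joints [ 0.49  0.46  1.63 -0.53  0.71  1.08]
```

Not yet on the mat; about 1 mm more, in small steps, then release.

```bash
python3 -m jog '[{"tx":0,"ty":-0.3,"tz":0.5,"ax":0,"ay":0,"az":0,"jaw":1},{"tx":0,"ty":-0.3,"tz":0.5,"ax":0,"ay":0,"az":0,"jaw":1},{"tx":0,"ty":-0.2,"tz":0.3,"ax":0,"ay":0,"az":0,"jaw":1},{"tx":0,"ty":0,"tz":0,"ax":0,"ay":0,"az":0,"jaw":1}]'
python3 -c "
from h import *
avg(3)"
```

```text
time_s: 43.88
eef_pos: [528.1, 319.1, 137.7]
ee_rot: [0.203, 0.757, 0.599, 0.161]
force: [-0.5, 0.6, -3.6]
grip_width: 0.127
grip_force: 108.9
t 44.025 pos [528.2 319.1 137.7] F [-0.85 -0.38 -2.71] M [ 0.135  0.671 -0.03 ] sd [0.021 0.047 0.02 ] Mtool [ 0.684 -0.035  0.015] grip 0.12523457622402268 108.8887095451355
pitch(nose) deg 0.010000000000001563 joints [ 0.49  0.47  1.63 -0.54  0.71  1.08]
```

```bash
python3 -m jog '[{"tx":0,"ty":-0.2,"tz":0.3,"ax":0,"ay":0,"az":0,"jaw":1},{"tx":0,"ty":0,"tz":0,"ax":0,"ay":0,"az":0,"jaw":0},{"tx":0,"ty":0,"tz":0,"ax":0,"ay":0,"az":0,"jaw":0},{"tx":0,"ty":0,"tz":0,"ax":0,"ay":0,"az":0,"jaw":0}]'
python3 -m jog '[{"tx":0,"ty":0,"tz":-15,"ax":0,"ay":0,"az":0,"jaw":0},{"tx":0,"ty":0,"tz":-25,"ax":0,"ay":0,"az":0,"jaw":0},{"tx":0,"ty":0,"tz":-30,"ax":0,"ay":0,"az":0,"jaw":0},{"tx":0,"ty":0,"tz":-30,"ax":0,"ay":0,"az":0,"jaw":0},{"tx":0,"ty":0,"tz":-30,"ax":0,"ay":0,"az":0,"jaw":0}]'
python3 - <<'E'
from h import *
for n in ('top','scene'):
    c=capture(n); W=cloud(c).reshape(-1,3)
    for x,y in ((502,144),(555,313)):
        m=(abs(W[:,0]-x)<110)&(abs(W[:,1]-y)<72)&(abs(W[:,2]-107)<8); print(n,cv2.minAreaRect(W[m][:,:2].astype(np.float32)), W[m][:,2].mean())
i=c['color'][90:330,160:480,::-1]; cv2.imwrite('pics/e1.png',cv2.resize(i,(800,600),interpolation=cv2.INTER_CUBIC))
E
```

```text
time_s: 44.52
eef_pos: [528.3, 319.2, 137.5]
ee_rot: [0.203, 0.757, 0.599, 0.161]
force: [0.2, -0.6, -0.1]
grip_width: 0.5
grip_force: 0.0
time_s: 45.15
eef_pos: [463.9, 334.3, 251.7]
ee_rot: [0.203, 0.757, 0.599, 0.161]
force: [0.6, -0.4, 0.4]
grip_width: 0.5
grip_force: 0.0
top ((502.8061218261719, 145.58120727539062), (93.00848388671875, 173.9392547607422), 76.93354034423828) 106.69067950371723
top ((556.1522216796875, 314.2023010253906), (94.49567413330078, 176.09738159179688), 76.9952621459961) 106.90248479522447
scene ((502.0398254394531, 142.958984375), (96.16625213623047, 176.93258666992188), 76.46729278564453) 107.57552637684685
scene ((552.837890625, 312.3502502441406), (92.52262115478516, 180.5838623046875), 76.52367401123047) 107.79445703995137
```

View pics/e1.png

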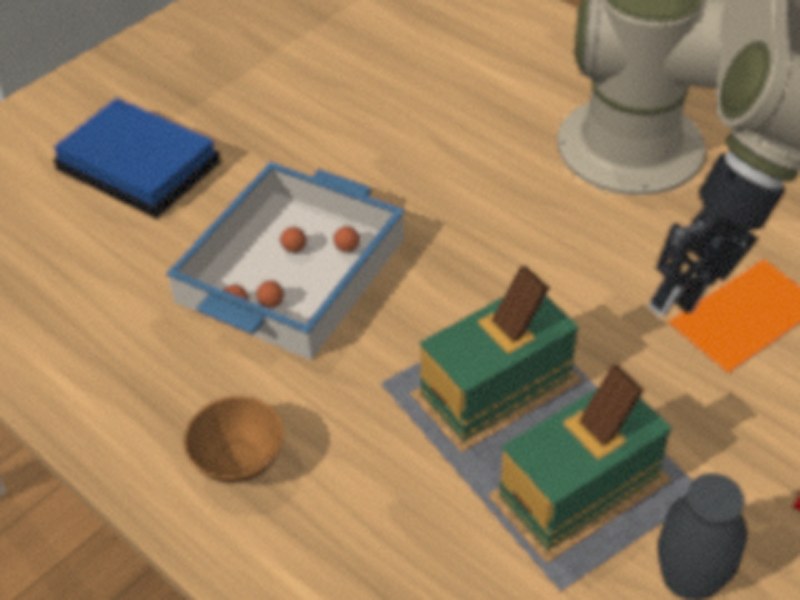

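The picture shows the four balls in the dish (292,238; 346,238; 235,293; 269,293). Both tins are upright on their mats, the gripper is clear, and the bystanders haven't moved.

```bash
python3 -m jog '[{"tx":0,"ty":0,"tz":0,"ax":0,"ay":0,"az":0,"jaw":0},{"tx":0,"ty":0,"tz":0,"ax":0,"ay":0,"az":0,"jaw":0},{"tx":0,"ty":0,"tz":0,"ax":0,"ay":0,"az":0,"jaw":0}]' >/dev/null; python3 -c "
from rig import finish_job
print(finish_job())"
```

```text
the job is handed in; nothing more can be done
None
```

I handed the job in at about 46 s: tin B was the fuller one (about 7.5 N against 4.8 N for tin A), its four balls are in the dish, and both tins stand upright on the mats; the hand-in returned no verdict.

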